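# Tip the insulator tub into the dip basket and hang the basket on the drip stand

## Task

The porcelain reel insulators are due for their soak. The green tub on the plywood step is too heavy to lift: stand the wire basket on the bench under its pouring lip, rock the tub forward by its rear bar handle on its front base edge until all its insulators have tumbled into the basket, and set it back upright on the step. Put the insulators lying about on the bench into the basket as well, then hang the basket with all of them by its handle on the two hooks of the drip stand, leaving the other things on the bench alone.

Things in the scene. Friction and masses are not known exactly. Their poses are not given: they have to be found in the camera images.
- step: Plywood step fixed to the bench, 160 (its x) x 150 (its y) x 135 mm high, rubber mat on top. Origin: centre of its underside, on the bench. Its -x side is the side over which the tub pours (roughly towards the robot's right, world -y).
- tub: Heavy green sheet-steel tub, 2 to 2.9 kg, loose, on the step and facing like it. Origin: centre of its foot's underside, z up. Dark foot 120 (x) x 100 (y) x 25 mm; inner floor at z = 25, 110 x 110 mm; walls 4 mm, rear and side walls up to z = 100. The front wall leans out 40 degrees from the foot's front edge to the lip. Smooth inside: reels slide at 15 degrees; rock it to 85 degrees, slowly past 45.
- tub_edge (a point): Middle of the tub's front base edge (x = -60, z = 0 mm in the tub), the edge to rock on, 12 mm behind the step's front edge; it must stay on the step. A basket whose middle is 155 mm ahead of this edge (tub's -x), its handle parallel to the edge, takes the lip clear of the basket's handle and rim.
- tub_bar (a point): Middle of the tub's bar handle at x = 105, z = 120 mm in the tub: a round bar 12 to 14 mm thick along the tub's y, 90 mm long between its arms, 45 mm behind the rear wall. Pinched across, it can turn between the fingers while the tub rocks. About 7 to 10 N lifts it; past about 50 degrees the tub falls forward by itself and must be held back.
- basket: Loose wire dip basket, 0.35 kg, 130 (x) x 160 (y) x 75 mm high, wire walls 4 mm, open on top. Origin: centre of its underside. A rigid wire handle (8 mm wire) arches over its middle in its own yz plane: legs at y = +-78 mm, straight bar along y from y = -63 to 63 mm at z = 215 mm.
- bail_grip (a point): Middle of the basket's handle bar, 215 mm above its underside, with a blue sleeve 12 mm thick and 50 mm long along the basket's y.
- drip_stand: Drip stand fixed to the bench: shallow aluminium pan 190 (x) x 165 (y) x 14 mm with two dark posts at x = 85, y = +-40 mm and two hooks, one from each post at 260 mm height, that point along the stand's -x (roughly the robot's left, world +y). Origin: centre of the pan's underside.
- hook_seat (a point): Where the middle of the handle bar hangs: x = -13, y = 0, z = 256 mm in the stand. The 8 mm hooks pass under the bar here at y = +-40 mm; their upturned tips stand 29 mm in front (-x), up to z = 279 mm. The handle comes in over the tips from the front, the hooks passing between bar and basket rim, the basket's y parallel to the stand's y, either way round.
- reel_0: White glazed porcelain reel insulator, in the tub at the start, 30 mm diameter, 32 mm long, 40 g, round with a waist and a black bore. Origin: centre of one end face, its z runs through the reel to the other end. May be absent.
- reel_1: White glazed porcelain reel insulator, in the tub at the start, 30 mm diameter, 32 mm long, 40 g, round with a waist and a black bore. Origin: centre of one end face, its z runs through the reel to the other end. May be absent.
- reel_2: White glazed porcelain reel insulator, in the tub at the start, 30 mm diameter, 32 mm long, 40 g, round with a waist and a black bore. Origin: centre of one end face, its z runs through the reel to the other end. May be absent.
- reel_3: White glazed porcelain reel insulator, in the tub at the start, 30 mm diameter, 32 mm long, 40 g, round with a waist and a black bore. Origin: centre of one end face, its z runs through the reel to the other end. May be absent.
- reel_4: White glazed porcelain reel insulator, in the tub at the start, 30 mm diameter, 32 mm long, 40 g, round with a waist and a black bore. Origin: centre of one end face, its z runs through the reel to the other end. May be absent.
- reel_5: White glazed porcelain reel insulator, standing on the bench left of the step at the start, 30 mm diameter, 32 mm long, 40 g, round with a waist and a black bore. Origin: centre of one end face, its z runs through the reel to the other end. The fixed white meter beside it (133 mm high) takes up all beyond x = 0.59 between y = 0.08 and 0.375; the bench's front edge is at x = 0.378.
- reel_6: White glazed porcelain reel insulator, standing on the bench left of the step at the start, 30 mm diameter, 32 mm long, 40 g, round with a waist and a black bore. Origin: centre of one end face, its z runs through the reel to the other end. The fixed white meter beside it (133 mm high) takes up all beyond x = 0.59 between y = 0.08 and 0.375; the bench's front edge is at x = 0.378.
- tape_black: Roll of black insulating tape, bystander: leave alone. Origin: centre of underside.
- lug_box: Small blue and white carton 50x68x34 mm, bystander. Origin: centre of underside.
- tin_paste: Round green tin with white lid, 59 mm diameter, 30 mm high, bystander. Origin: centre of underside.
- tub_lip (a point): Middle of the tub's pouring lip, 106 mm wide: x = -127, z = 110 mm in the tub. It swings round the front base edge at 129 mm radius; with the tub rocked 85 degrees it is 115 mm ahead of that edge and 57 mm below it (78 mm above the bench).

How it is judged (in metres and radians):
On the way, in this order (a step that is already met when the one before it is completed fails the run):
1. the tub is rocked forward on its front base edge with all its insulators still in it (angle between tub's own z axis and vertical above 0.25 rad and x of reel_0 in the frame of tub between -0.11 and 0.06 m and y of reel_0 in the frame of tub between -0.06 and 0.06 m and z of reel_0 in the frame of tub between 0.015 and 0.11 m and x of reel_1 in the frame of tub between -0.11 and 0.06 m and y of reel_1 in the frame of tub between -0.06 and 0.06 m and z of reel_1 in the frame of tub between 0.015 and 0.11 m and x of reel_2 in the frame of tub between -0.11 and 0.06 m and y of reel_2 in the frame of tub between -0.06 and 0.06 m and z of reel_2 in the frame of tub between 0.015 and 0.11 m and x of reel_3 in the frame of tub between -0.11 and 0.06 m and y of reel_3 in the frame of tub between -0.06 and 0.06 m and z of reel_3 in the frame of tub between 0.015 and 0.11 m and x of reel_4 in the frame of tub between -0.11 and 0.06 m and y of reel_4 in the frame of tub between -0.06 and 0.06 m and z of reel_4 in the frame of tub between 0.015 and 0.11 m), for 0.1 s.
2. the tub is rocked far forward, its front base edge still on the step (angle between tub's own z axis and vertical above 1 rad and z of tub_edge in the frame of step between 0.115 and 0.16 m), for 0.2 s.
3. the tub is empty and stands upright on the step again (angle between tub's own z axis and vertical below 0.06 rad and z of tub_edge in the frame of step between 0.127 and 0.143 m and x of tub in the frame of step between -0.05 and 0.05 m and y of tub in the frame of step between -0.05 and 0.05 m and not (x of reel_0 in the frame of tub between -0.11 and 0.06 m and y of reel_0 in the frame of tub between -0.06 and 0.06 m and z of reel_0 in the frame of tub between 0.015 and 0.11 m) and not (x of reel_1 in the frame of tub between -0.11 and 0.06 m and y of reel_1 in the frame of tub between -0.06 and 0.06 m and z of reel_1 in the frame of tub between 0.015 and 0.11 m) and not (x of reel_2 in the frame of tub between -0.11 and 0.06 m and y of reel_2 in the frame of tub between -0.06 and 0.06 m and z of reel_2 in the frame of tub between 0.015 and 0.11 m) and not (x of reel_3 in the frame of tub between -0.11 and 0.06 m and y of reel_3 in the frame of tub between -0.06 and 0.06 m and z of reel_3 in the frame of tub between 0.015 and 0.11 m) and not (x of reel_4 in the frame of tub between -0.11 and 0.06 m and y of reel_4 in the frame of tub between -0.06 and 0.06 m and z of reel_4 in the frame of tub between 0.015 and 0.11 m)), for 0.3 s.
At the end, for the whole second after the job is handed in: The basket hangs upright (within 14 degrees) by its handle bar on both hooks of the drip stand, behind their upturned tips, without swinging much; every insulator present is in it; the tub stands upright and empty on the step, within 50 mm of the step's middle (x of bail_grip in the frame of hook_seat between -0.025 and 0.045 m and y of bail_grip in the frame of hook_seat between -0.03 and 0.03 m and z of bail_grip in the frame of hook_seat between -0.012 and 0.02 m and angle between basket's own z axis and vertical below 0.25 rad and contact force between basket and drip_stand above 2 N and linear speed of basket below 0.15 m/s and angle between tub's own z axis and vertical below 0.06 rad and z of tub_edge in the frame of step between 0.127 and 0.143 m and x of tub in the frame of step between -0.05 and 0.05 m and y of tub in the frame of step between -0.05 and 0.05 m and linear speed of tub below 0.02 m/s and x of reel_0 in the frame of basket between -0.065 and 0.065 m and y of reel_0 in the frame of basket between -0.08 and 0.08 m and z of reel_0 in the frame of basket between -0.005 and 0.09 m and x of reel_1 in the frame of basket between -0.065 and 0.065 m and y of reel_1 in the frame of basket between -0.08 and 0.08 m and z of reel_1 in the frame of basket between -0.005 and 0.09 m and x of reel_2 in the frame of basket between -0.065 and 0.065 m and y of reel_2 in the frame of basket between -0.08 and 0.08 m and z of reel_2 in the frame of basket between -0.005 and 0.09 m and x of reel_3 in the frame of basket between -0.065 and 0.065 m and y of reel_3 in the frame of basket between -0.08 and 0.08 m and z of reel_3 in the frame of basket between -0.005 and 0.09 m and x of reel_4 in the frame of basket between -0.065 and 0.065 m and y of reel_4 in the frame of basket between -0.08 and 0.08 m and z of reel_4 in the frame of basket between -0.005 and 0.09 m and x of reel_5 in the frame of basket between -0.065 and 0.065 m and y of reel_5 in the frame of basket between -0.08 and 0.08 m and z of reel_5 in the frame of basket between -0.005 and 0.09 m and x of reel_6 in the frame of basket between -0.065 and 0.065 m and y of reel_6 in the frame of basket between -0.08 and 0.08 m and z of reel_6 in the frame of basket between -0.005 and 0.09 m); the robot touches nothing.
It fails at once if the tub is lifted off the step (its front base edge rises more than 30 mm) (z of tub_edge in the frame of step above 0.165 m).
It fails at once if a bystander (tape roll, carton, tin) is moved by more than 20 mm (distance of any of tape_black, lug_box, tin_paste from where it was at the start of the episode above 0.02 m).
Of reel_0, reel_1, reel_2, reel_3, reel_4 only 3 to 5 are there at a start; the rules pass over those that are not, and their reading is None.
At some moment in a run one of reel_5, reel_6 may be knocked a few centimetres aside while the robot is not near it.
Once in a run the grip may slacken for a moment while it holds something.
It also fails if it takes over 210 s, if anything falls off the work surface, if the arm or the gripper's body presses on something with over 40 N, if the wrist force passes 120 N, or if a joint passes its speed limit or range.

## Robot

A 6-joint arm with a two-finger parallel gripper is mounted at the origin on a cart in front of the work surface, level with it; the furniture and walls round the work are solid. World frame = base frame: x ahead of the robot, y to its left, z up, the work surface at z = 0. Lengths are in m, angles in degrees, forces in N, time in s.
With the tool pointing down it reaches from about 0.325 to 0.775 m from the base axis. Payload 5.5 kg.
Tool frame: the origin (TCP) lies at the centre of the arm's flange, where the gripper is bolted on; the fingertips stand 182 mm ahead of it and the grasp point (between the pads) lies 163 mm ahead of it; z points along the fingers, y is the line along which they close (so a half turn about z gives the same grasp; the last joint's range is limited). The gripper opens to 88 mm and grips with 3 to 60 N. Pads are 20 mm wide; open, the fingers measure 115 mm over their backs; the gripper's body (75 mm by 178 mm) begins 61 mm behind the grasp point.
Start: joints at [-73.035, 5.22, 70.514, -0, 104.267, -3.249], TCP at [0.207, -0.563, 0.405] pointing down, gripper open.
Joint ranges: [-164.24, 164.24], [-49.07, 125.15], [9.68, 141.18], [-86.29, 266.29], [3.28, 154.24], [-151.56, 151.56]. Speed limits (degrees/s): [147.25, 147.25, 172.46, 180, 180, 180].

## Interface

Orientations are given as [roll, pitch, yaw] about the fixed x, y, z axes, in that order (R = Rz(yaw) Ry(pitch) Rx(roll)).
In Python, from station import r gives the robot as it stands. The module is installed in compiled form; this text tells all that it offers. Calls block until the motion is done:
- r.reach(position, orientation): joint-space move of the TCP to a pose.
- r.servo_line(position, rotation=None, speed=0.15): straight line of the TCP; rotation=None keeps the orientation; speed is the mean speed in m/s.
- r.move_joints(angles): joint-space move.
- r.let_go() and r.grab(squeeze=None): open the fingers fully, or close them until they stop; squeeze is the grip in N (None keeps the last).
- r.wait(seconds).
- r.inverse_kinematics(position, orientation): joint angles nearest the present ones, or None.
- r.sense(): the state.
- r.snapshot(name): name is "scene" or "top" or "wrist"; returns a dict with "frame" (400x640x3 uint8, red, green, blue), "fx", "fy", "cx", "cy" (pixels), "dist_coeffs" ([k1, k2, p1, p2, k3] as OpenCV has them; the pictures are not rectified), "R" (3x3) and "t" (3): a world point X has camera coordinates R X + t. Camera axes: x right, y down, z forward; pixel columns grow to the right and rows downward; lengths in m; the calibration is good to about 2 mm. A picture is of the moment at which its call begins. There is no depth.
A pose or a line that the arm cannot do raises r.IKError and nothing moves.
- r.hand_in(): hands the job in, once; it reports no verdict.
The state is a dict: "clock": time; "joints": joint angles; "joint_vel": joint speeds; "joint_torque": joint torques, N m; "tcp_pos": TCP position; "orientation": TCP orientation; "contact_force": force on the tool from outside, world axes, zero at the start; "torque": the same for the moment, N m; "opening": finger opening in m.
Only numpy, scipy, OpenCV 4.12 (cv2) and the standard library are available. Lean on these libraries where they do the work, as an engineer would, in place of code of your own. Each camera call takes 0.05 s, during which the arm holds its last target. There are 200 camera calls.

## Working session

There is one attempt and no reset: what is moved stays moved. The work goes in short steps, each a Python script; the robot and the scene stay as the last script left them, time stands still between calls to the robot, and variables do not carry over. Pictures are saved under pics/ and viewed, on a budget of 14 in all, crops included, one or two more only if the job needs it, and the job is handed in when it is done.

```bash
mkdir -p pics
cat > h.py <<'E'
import numpy as np, cv2
from station import r
def snap(name, png=None):
    s=r.snapshot(name)
    if png: cv2.imwrite('pics/'+png, s['frame'][:,:,::-1])
    np.savez('last_%s.npz'%name, **{k:np.array(v) for k,v in s.items()})
    return s
def load(name): return dict(np.load('last_%s.npz'%name))
def K(s): return np.array([[s['fx'],0,s['cx']],[0,s['fy'],s['cy']],[0,0,1.]])
def ray(s,uv):
    p=cv2.undistortPoints(np.array([[uv]],float),K(s),np.array(s['dist_coeffs'],float))[0,0]
    R=np.array(s['R']);t=np.array(s['t']); return -R.T@t, R.T@np.array([p[0],p[1],1.])
def onz(s,uv,z):
    c,d=ray(s,uv); return c+d*(z-c[2])/d[2]
def proj(s,P):
    return cv2.projectPoints(np.array(P,float).reshape(-1,3),cv2.Rodrigues(np.array(s['R']))[0],np.array(s['t'],float),K(s),np.array(s['dist_coeffs'],float))[0][:,0]
E
python3 - <<'E'
from h import *
for n in('scene','top','wrist'):
    s=snap(n,n+'0.png'); print(n,-np.array(s['R']).T@np.array(s['t']),s['fx'])
print(r.sense())
E
```

```text
scene [0.88970116 0.67142122 1.48631381] 375.7119100445546
top [0.35177117 0.04944794 1.62556077] 450.78121899202114
wrist [ 0.27716766 -0.53683912  0.38437433] 301.0190783869001
{'clock': 0.15, 'joints': array([-7.30340034e+01,  5.25296875e+00,  7.05640126e+01, -1.03118224e-03,
        1.04268069e+02, -3.24897485e+00]), 'joint_vel': array([-0.01674637, -0.11042646, -0.26204028, -0.02986496,  0.08270118,
        0.09842867]), 'joint_torque': array([ 1.51081000e-03, -4.47046530e+01, -4.06906486e+01,  6.98644132e-02,
        2.74819328e-02, -1.24824478e-04]), 'tcp_pos': array([ 0.20733222, -0.56308888,  0.40378874]), 'orientation': array([-1.79915030e+02, -3.82205465e-03,  2.02147152e+01]), 'contact_force': array([-0.6600802 , -0.20475046,  0.1262267 ]), 'torque': array([-0.01631391,  0.0361394 ,  0.06014251]), 'opening': 0.08742881602461658}
```

View pics/top0.png

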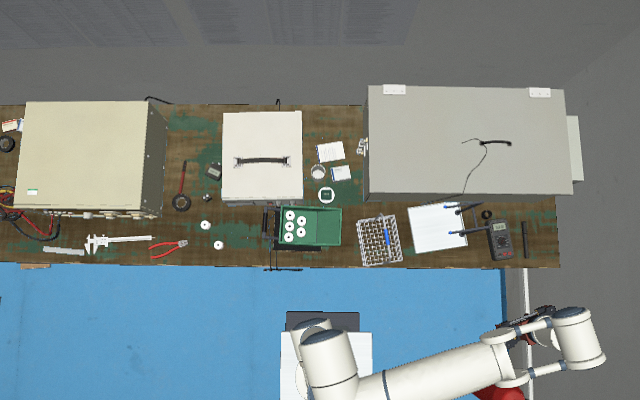

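View pics/scene0.png

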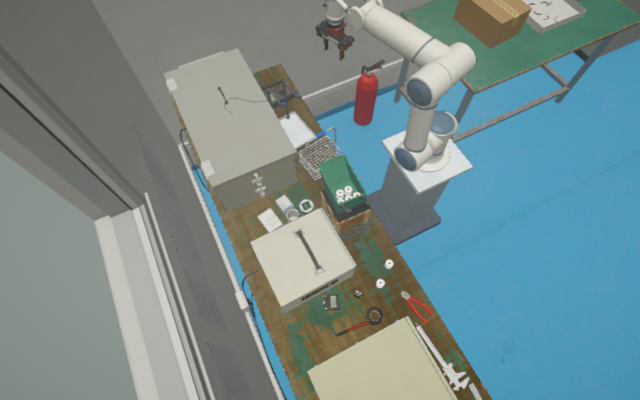

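The top view shows the tub at about (310,228) with five reels and its bar at left near (268,225). The basket is at (379,240), the stand pan at (438,228) and the loose reels at (205,225) and (218,245). I'll enlarge it to measure.

Run:
```python
from h import *
a=cv2.imread('pics/top0.png')
c1=cv2.resize(a[190:275,255:355],None,fx=5,fy=5,interpolation=cv2.INTER_CUBIC)
c2=cv2.resize(a[190:275,350:500],None,fx=5,fy=5,interpolation=cv2.INTER_CUBIC)
im=np.zeros((600,800,3),np.uint8)
c=np.hstack([c1,c2]); c=cv2.resize(c,(800,int(800*c.shape[0]/c.shape[1])),interpolation=cv2.INTER_AREA)
# 3.2x
print(c.shape)
b=cv2.imread('pics/scene0.png')[115:220,265:380]
b=cv2.resize(b,None,fx=3,fy=3,interpolation=cv2.INTER_CUBIC)
im[:c.shape[0]]=c; im[c.shape[0]:c.shape[0]+b.shape[0],:b.shape[1]]=b[:600-c.shape[0]]
cv2.imwrite('pics/crop1.png',im)
s=load('top')
for n,uv,z in [('reelA',(205,225),.03),('reelB',(218,245),.03),('bar',(268,225),.255),('sleeve',(388,238),.215),('pan',(438,228),.014),('tape',(487,214),.02),('tin',(319,171),.03)]: print(n,onz(s,uv,z).round(3))
```

```text
(272, 800, 3)
reelA [0.518 0.437 0.03 ]
reelB [0.448 0.387 0.03 ]
bar [0.497 0.188 0.255]
sleeve [ 0.464 -0.185  0.215]
pan [ 0.518 -0.399  0.014]
tape [ 0.57  -0.579  0.02 ]
tin [0.72  0.031 0.03 ]
```

View pics/crop1.png

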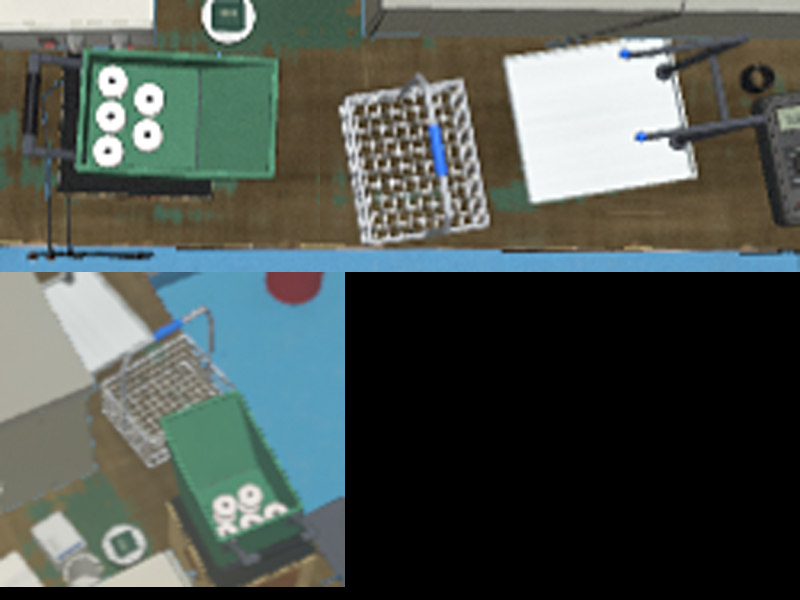

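Run:
```python
from h import *
s=load('top')
def L(u,v): return (255+u/3.2,190+v/3.2)
def Rr(u,v): return (350+(u-320)/3.2,190+v/3.2)
bar=onz(s,L(33,103),.255); lip=onz(s,L(275.5,118),.245)
print('bar',bar,'lip',lip,'dist',np.linalg.norm((bar-lip)[:2]),'(exp .232)')
b1=onz(s,L(33,62),.255);b2=onz(s,L(33,150),.255);print('bar ends',b1,b2,np.linalg.norm(b1-b2))
l1=onz(s,L(278,58),.245);l2=onz(s,L(273,178),.245);print('lip',l1,l2,np.linalg.norm(l1-l2))
C=[onz(s,Rr(*p),.075) for p in[(342,105),(462,82),(488,225),(367,242)]]
print('basket',np.mean(C,0),[np.linalg.norm(C[i]-C[(i+1)%4]).round(3) for i in range(4)],'ydir',np.degrees(np.arctan2(*( (C[0]+C[1]-C[2]-C[3])[[1,0]]))))
print('sleeve',onz(s,Rr(438,150),.215))
t=[onz(s,Rr(*p),.279) for p in[(625,54),(640,136)]];print('tips',t,np.linalg.norm(t[0]-t[1]))
P=[onz(s,Rr(*p),.014) for p in[(505,57),(668,40),(697,177),(530,203)]];print('pan',P,np.mean(P,0),[np.linalg.norm(P[i]-P[(i+1)%4]).round(3) for i in range(4)])
```

```text
bar [0.50565652 0.19675561 0.255     ] lip [ 0.49477708 -0.03562331  0.245     ] dist 0.2326334512026008 (exp .232)
bar ends [0.54523562 0.19783133 0.255     ] [0.4607105  0.19555216 0.255     ] 0.08455583622065128
lip [ 0.55303809 -0.03801341  0.245     ] [ 0.43725088 -0.03328444  0.245     ] 0.11588373958045133
basket [ 0.46509974 -0.17875858  0.075     ] [np.float64(0.133), np.float64(0.156), np.float64(0.131), np.float64(0.149)] ydir 9.690160146496249
sleeve [ 0.46780416 -0.18106339  0.215     ]
tips [array([ 0.55503593, -0.35008756,  0.279     ]), array([ 0.47723755, -0.36152415,  0.279     ])] 0.07863448973123326
pan [array([ 0.59025975, -0.29160264,  0.014     ]), array([ 0.61162416, -0.47879251,  0.014     ]), array([ 0.45629837, -0.50546463,  0.014     ]), array([ 0.42609161, -0.31596009,  0.014     ])] [ 0.52106847 -0.39795496  0.014     ] [np.float64(0.188), np.float64(0.158), np.float64(0.192), np.float64(0.166)]
```

Five reels in the tub, and the measured sizes agree with those given: bar to lip 232.6 mm, basket 132x153 mm, hook tips 79 mm apart, pan 190x162 mm. First I'll move the basket under the lip.

```bash
cat >> h.py <<'E'
from scipy.spatial.transform import Rotation as Ro
Z=np.array([0,0,1.])
EDGE=np.array([.498,.031,.135]); TA=np.radians(-2.5)   # direction of tub edge (along ~+x)
def ori(ang,a=0):
    """closing across a bar lying along ang (deg from +x); camera to robot side; a tilts fingers toward the -perp (world -y) side"""
    e=np.array([np.cos(np.radians(ang)),np.sin(np.radians(ang)),0]); u=np.array([-e[1],e[0],0])
    a=np.radians(a); z=-np.cos(a)*Z-np.sin(a)*u; x=-e; y=np.cross(z,x)
    return Ro.from_matrix(np.c_[x,y,z])
def tcp(g,Q): return np.array(g)-.163*Q.as_matrix()[:,2]
def E(Q): return list(Q.as_euler('xyz',degrees=True))
def go(g,Q): r.reach(list(tcp(g,Q)),E(Q))
def line(g,Q,v=.15): r.servo_line(list(tcp(g,Q)),E(Q),v)
def st(m=''):
    s=r.sense(); M=Ro.from_euler('xyz',s['orientation'],degrees=True).as_matrix()
    print(m,'t%.1f'%s['clock'],'grasp',(s['tcp_pos']+.163*M[:,2]).round(4),'F',np.array(s['contact_force']).round(1),'open %.4f'%s['opening']); return s
E
python3 - <<'E'
from h import *
Q=ori(9.7); P=np.array([.466,-.181,.215])
go(P+[0,0,.12],Q); st('above'); s=snap('wrist','w1.png'); print(proj(s,P))
line(P+[0,0,.0],Q,.15); st('at'); r.grab(30); st('grip')
line(P+[0,0,.02],Q,.1); st('lift'); snap('wrist','w2.png')
E
```

```text
above t2.0 grasp [ 0.4659 -0.1814  0.3347] F [ 0.5  0.4 -0. ] open 0.0879
[[322.32006327 197.90808454]]
at t3.0 grasp [ 0.4663 -0.1812  0.2162] F [-1.4  0.4 -0.1] open 0.0878
grip t4.2 grasp [ 0.466 -0.181  0.215] F [ 0.4 -0.1 -0. ] open 0.0113
lift t4.5 grasp [ 0.4663 -0.1811  0.2353] F [-0.6  0.3 -3.7] open 0.0112
```

View pics/w2.png

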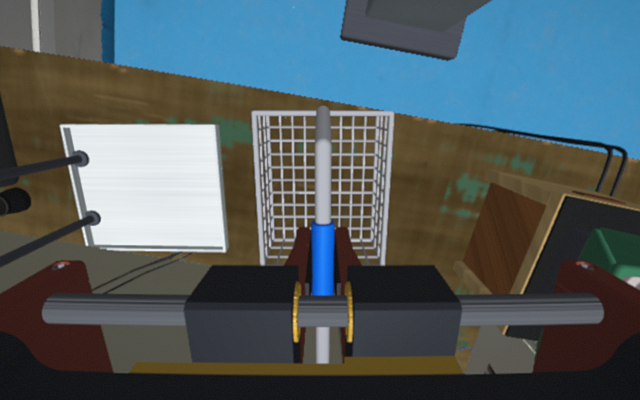

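The picture shows the basket held by the blue sleeve (322,260), hanging square to the hand. I'll check the offset along the bar from the sleeve end at row 222, then place it.

Run:
```python
from h import *
s=load('wrist'); e=ori(9.7).as_matrix()[:,0]  # toward robot
P=np.array([.466,-.181,.235])
for d in (.01,.02,.025,.03,.04): print(d,proj(s,P+e*d+[0,0,.006]).round(0), proj(s,P+e*d+[0,0,.002]).round(0))
g=np.array([.491,-.124,.235]); Q=ori(-2.5)
line(g,Q,.08); line(g+[0,0,-.0195],Q,.05); st('down'); r.let_go(); line(g+[0,0,.12],Q); st()
s=snap('top','top2.png'); snap('wrist','w3.png')
a=cv2.imread('pics/top2.png')[190:275,190:450]; cv2.imwrite('pics/top2c.png',cv2.resize(a,None,fx=3,fy=3,interpolation=cv2.INTER_CUBIC))
```

```text
0.01 [[322. 247.]] [[322. 244.]]
0.02 [[322. 229.]] [[322. 226.]]
0.025 [[322. 219.]] [[322. 216.]]
0.03 [[322. 209.]] [[322. 207.]]
0.04 [[322. 189.]] [[322. 187.]]
down t6.0 grasp [ 0.4907 -0.124   0.215 ] F [-0.3  0.  -4.2] open 0.0112
 t8.3 grasp [ 0.4909 -0.124   0.354 ] F [-0.3  1.1  0.1] open 0.0881
```

View pics/w3.png

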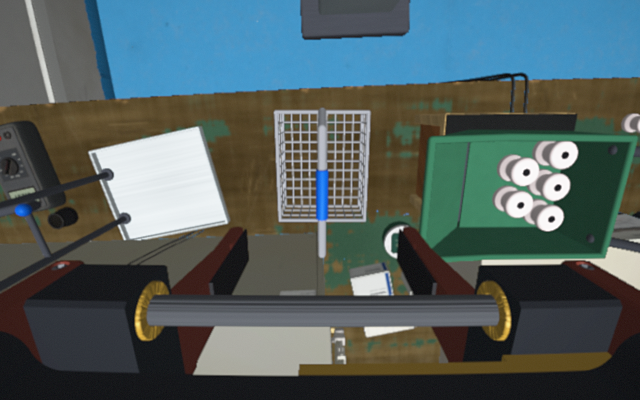

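The basket stands upright with its handle parallel to the tub lip; sleeve at (322,195), lip corners at (428,137) and (420,258). I'll cross-check these with the wrist calibration, then look at the loose reels.

Run:
```python
from h import *
s=load('wrist')
print('sleeve',onz(s,(322,171),.219),onz(s,(322,220),.219))
l=[onz(s,p,.245) for p in((430,137),(420,258))]; print('lip',l,np.mean(l,0))
print('pan',[onz(s,p,.014).round(3) for p in((90,151),(200,127),(229,221),(126,239))])
print('basket base',[onz(s,p,.075).round(3) for p in((275,111),(370,111),(366,220),(279,220))])
# look at loose reels from robot side
Q=ori(0); go([.53,.41,.22],Q); s=snap('wrist','w4.png'); st()
f=s['frame'].astype(int); m=((f.min(2)>170)&(f.max(2)-f.min(2)<25)).astype(np.uint8)
n,lab,stt,cen=cv2.connectedComponentsWithStats(m)
for i in range(1,n):
    if stt[i,4]>300: print(stt[i],cen[i].round(1),onz(s,cen[i],.032).round(3))
```

```text
sleeve [ 0.46881596 -0.12296782  0.219     ] [ 0.51765747 -0.1250757   0.219     ]
lip [array([ 0.43896541, -0.03193419,  0.245     ]), array([ 0.54965458, -0.03519587,  0.245     ])] [ 0.49430999 -0.03356503  0.245     ]
pan [array([ 0.458, -0.501,  0.014]), array([ 0.429, -0.314,  0.014]), array([ 0.588, -0.288,  0.014]), array([ 0.614, -0.475,  0.014])]
basket base [array([ 0.411, -0.184,  0.075]), array([ 0.417, -0.056,  0.075]), array([ 0.573, -0.062,  0.075]), array([ 0.568, -0.192,  0.075])]
 t10.5 grasp [0.5308 0.4089 0.2208] F [-0.1 -0.3  0.9] open 0.0878
[288  92  28  29 617] [301.4 105.8] [0.449 0.387 0.032]
[404 100  31  23 445] [419.9 111.2] [0.455 0.514 0.032]
[ 504  115  136   21 1771] [576.3 125.3] [0.468 0.689 0.032]
[335 156  27  29 605] [347.4 170.1] [0.519 0.437 0.032]
[232 270  39  25 536] [251.7 286.6] [0.667 0.32  0.032]
[ 194  326   83   50 3452] [238.3 351.6] [0.769 0.294 0.032]
```

View pics/w4.png

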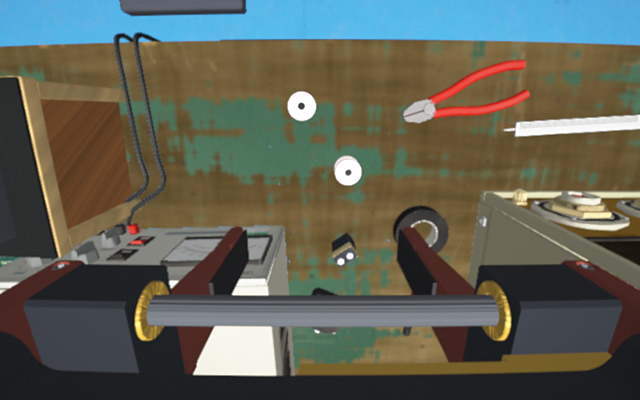

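Both loose reels are where they started, at (301,106) → (0.449, 0.387) and (347,170) → (0.519, 0.437). I'll put them into the basket from the free −y side with a tilted tool.

```bash
cat >> h.py <<'E'
def ins(side=1,a=35):
    s,c=np.sin(np.radians(a)),np.cos(np.radians(a))
    z=np.array([0,s,-c]); x=side*np.array([0,-c,-s]); return Ro.from_matrix(np.c_[x,np.cross(z,x),z])
def pick(xy,ang=0,zg=.024):
    Q=ori(ang); go([*xy,.15],Q)
    line([*xy,zg],Q,.12); r.grab(20); s=st('grip'); line([*xy,.15],Q,.2); return st('lift')['opening']
def drop(B,z=.085,dx=0):
    Q=ori(0)
    Qi=min((ins(k) for k in(1,-1)),key=lambda q:(lambda j:9e9 if j is None else np.abs(j).max())(r.inverse_kinematics(list(tcp([B[0]+dx,B[1]-.027,z],q)),E(q))))
    A=Qi.as_matrix()[:,2]; G=np.array([B[0]+dx,B[1]-.027,z])
    r.reach(list(tcp([.45,.20,.40],Q)),E(Q))
    go(G-A*.22+[0,0,.06],Qi); st('pre'); line(G,Qi,.15); o=st('in')['opening']; r.let_go(); line(G-A*.22+[0,0,.06],Qi,.3); return o
BK=np.array([.4925,-.124])
E
python3 - <<'E'
from h import *
print(pick((.449,.387))); print(drop(BK,.075,-.01)); snap('top','top3.png'); snap('wrist','w5.png')
E
python3 - <<'E'
import cv2,numpy as np
a=cv2.resize(cv2.imread('pics/top3.png')[190:275,190:450],(800,262),interpolation=cv2.INTER_CUBIC)
b=cv2.resize(cv2.imread('pics/w5.png'),(520,325)); b=np.pad(b,((0,0),(0,280),(0,0)))
cv2.imwrite('pics/c3.png',np.vstack([a,b]))
E
```

```text
grip t13.1 grasp [0.449 0.387 0.024] F [ 0.4  0.2 -0.1] open 0.0296
lift t13.9 grasp [0.4486 0.3867 0.1485] F [ 0.8  0.  -0.4] open 0.0294
0.02944309521853475
pre t16.9 grasp [ 0.4831 -0.2761  0.3157] F [ 0.2  0.6 -1. ] open 0.0296
in t18.8 grasp [ 0.4828 -0.1515  0.0757] F [-0.  -0.8 -1.1] open 0.0297
0.02968428941520523
```

View pics/c3.png

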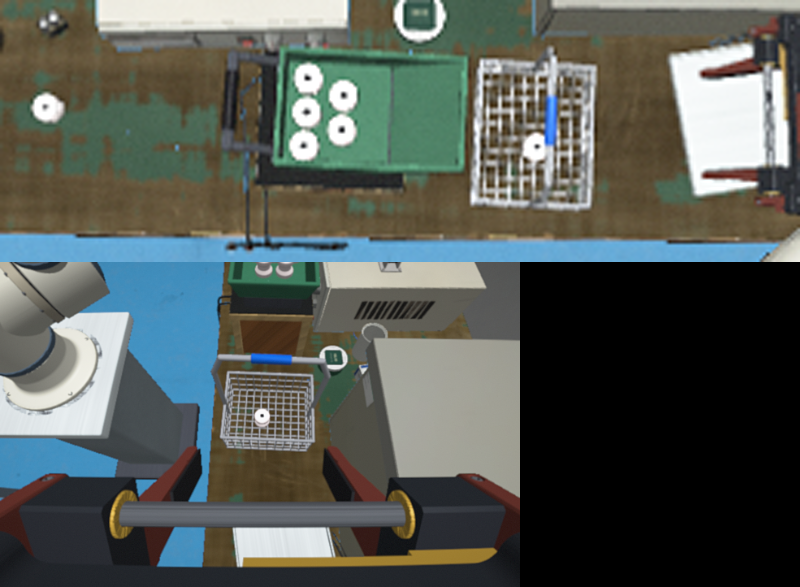

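The first reel lies in the basket at (262,415), and the basket hasn't moved. For the second reel I'll look again from above, then pick it.

```bash
cat >> h.py <<'E'
def find(g):
    Q=ori(0); go(g,Q); s=snap('wrist'); f=s['frame'].astype(int)
    m=((f.min(2)>170)&(f.max(2)-f.min(2)<25)).astype(np.uint8); n,lab,t,cen=cv2.connectedComponentsWithStats(m); out=[]
    for i in range(1,n):
        p=onz(s,cen[i],.032)
        if 350<t[i,4]<1100 and max(t[i,2:4])<40 and .39<p[0]<.58 and .2<p[1]<.5: out.append(p[:2]); print(t[i],p.round(3))
    return out
E
python3 - <<'E'
from h import *
r.reach(list(tcp([.45,-.05,.42],ori(0))),E(ori(0)))
o=find([.53,.41,.22]); assert len(o)==1
if pick(o[0])>.02: print(drop(BK,.085,.015)); snap('top','top4.png')
E
```

```text
[334 156  28  29 602] [0.519 0.437 0.032]
grip t26.5 grasp [0.5187 0.4373 0.024 ] F [ 0.4 -1.1 -0.4] open 0.0297
lift t27.3 grasp [0.5183 0.437  0.1483] F [-0.3 -0.3 -0.8] open 0.0296
pre t30.4 grasp [ 0.5081 -0.276   0.3258] F [ 1.2 -0.9  0.3] open 0.0295
in t32.4 grasp [ 0.5078 -0.1515  0.0857] F [-0.1  0.1  0.9] open 0.0296
0.029612799895156704
```

The second reel is in too. Next is the tub: I'll check IK along the whole arc, then grip the bar and look at the forces.

```bash
cat >> h.py <<'E'
EDGE=np.array([.498,.032,.135]); OFF=np.zeros(3)
def tubpose(th,a0=20,a1=-22,depth=.004,edge=None):
    """grasp point and tool orientation with the tub rocked th deg"""
    e=EDGE if edge is None else edge
    u=np.array([-np.sin(TA),np.cos(TA),0]); t=np.radians(th)
    w=.165*np.cos(t)-.120*np.sin(t); h=.165*np.sin(t)+.120*np.cos(t)
    Q=ori(-2.5,a0+(a1-a0)*th/85)
    return e+w*u+h*Z-depth*Q.as_matrix()[:,2],Q
E
python3 - <<'E'
from h import *
for th in range(0,90,10):
    g,Q=tubpose(th); j=r.inverse_kinematics(list(tcp(g,Q)),E(Q)); print(th,g.round(3),None if j is None else np.round(j))
g,Q=tubpose(0); A=Q.as_matrix()[:,2]
r.reach(list(tcp([.45,.0,.45],ori(0))),E(ori(0)))
go(g-A*.1,Q); st('pre'); s=snap('wrist','w6.png'); print(proj(s,g+A*.004))
line(g,Q,.08); st('at'); r.grab(45); st('grip'); r.wait(.3); st(); snap('wrist','w7.png')
E
```

```text
0 [0.505 0.198 0.259] [ 28.   5.  71. -19. 113. -65.]
10 [0.504 0.175 0.286] [ 24.   1.  71. -15. 114. -69.]
20 [0.503 0.147 0.308] [ 18.  -2.  72. -10. 114. -73.]
30 [0.502 0.115 0.325] [ 12.  -5.  72.  -5. 114. -77.]
40 [0.5   0.081 0.337] [  6.  -7.  73.  -0. 114. -82.]
50 [0.499 0.046 0.343] [ -2.  -8.  73.   5. 115. -87.]
60 [0.497 0.01  0.342] [ -9.  -8.  74.  11. 115. -92.]
70 [ 0.495 -0.025  0.335] [-16.  -8.  75.  16. 116. -97.]
80 [ 0.494 -0.059  0.322] [ -23.   -6.   76.   20.  116. -102.]
pre t36.7 grasp [0.5073 0.2311 0.3531] F [-0.  -0.8  0.4] open 0.0883
[[323.80360666 202.07333388]]
at t38.1 grasp [0.5054 0.1984 0.2594] F [0.9 0.8 1.1] open 0.0877
grip t39.3 grasp [0.5053 0.1995 0.2582] F [ 1.2  4.8 -1.8] open 0.0108
 t39.6 grasp [0.5053 0.1995 0.2582] F [ 1.   4.7 -1.5] open 0.0111
```

View pics/w7.png

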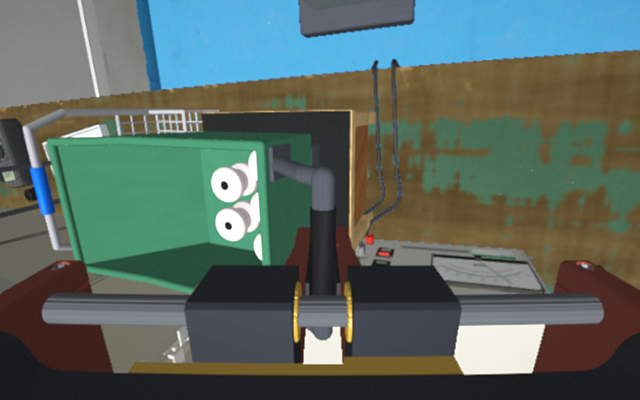

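The bar (322,240) is pinched squarely with small forces, so I'll rock it in 5° steps, checking force and opening at each.

```bash
cat >> h.py <<'E'
EDGE=np.array([.498,.0335,.135])
def rock(ths,v):
    for th in ths:
        g,Q=tubpose(th); line(g,Q,v); s=r.sense()
        print(th,'t%.1f'%s['clock'],np.array(s['contact_force']).round(1),'%.4f'%s['opening'])
        if not .007<s['opening']<.016 or np.linalg.norm(s['contact_force'])>45: r.grab(60); st('STOP'); return False
    return True
E
python3 - <<'E'
from h import *
if rock([5,10,15,20],.06):
    r.wait(.3); rock([25,30,35,40,45],.05); snap('top','top5.png')
E
```

```text
5 t40.2 [-0.1  2.1 -6.2] 0.0106
10 t40.7 [-0.4  2.  -7.5] 0.0104
15 t41.3 [-0.4  0.9 -6.6] 0.0109
20 t41.8 [ 0.4  1.8 -6.3] 0.0108
25 t42.8 [ 0.4  2.4 -2.4] 0.0111
30 t43.4 [0.3 4.4 1.7] 0.0107
35 t44.1 [-0.8  3.8  4.1] 0.0110
40 t44.7 [-0.7  2.8  6.4] 0.0107
45 t45.4 [-0.4  2.4  5.1] 0.0109
```

Run:
```python
from h import *
if rock(np.arange(48,86,3),.025): r.wait(1.0)
st(); snap('top','top6.png'); snap('wrist','w8.png')
a=cv2.resize(cv2.imread('pics/top6.png')[190:275,190:450],(800,262),interpolation=cv2.INTER_CUBIC)
b=cv2.resize(cv2.imread('pics/w8.png'),(520,325)); b=np.pad(b,((0,0),(0,280),(0,0)))
cv2.imwrite('pics/c6.png',np.vstack([a,b]))
```

```text
48 t46.2 [-0.1  0.4  4.4] 0.0108
51 t46.9 [-0.4  0.4  1.2] 0.0111
54 t47.7 [-0.7 -0.3  0.2] 0.0108
57 t48.4 [ 0.   0.2 -1.4] 0.0111
60 t49.2 [-0.5 -0.5  0.5] 0.0107
63 t49.9 [-0.8 -1.8  0.7] 0.0109
66 t50.7 [-0.3 -1.6 -1.5] 0.0106
69 t51.4 [-1.2 -1.3 -1.3] 0.0108
72 t52.2 [-1.5 -0.7 -1.9] 0.0109
75 t52.9 [-1.4 -1.2 -1.9] 0.0108
78 t53.7 [-0.8 -1.8 -1.6] 0.0106
81 t54.4 [-1.1 -0.8 -3.7] 0.0111
84 t55.2 [-1.6 -2.6 -3.6] 0.0110
 t56.2 grasp [ 0.4935 -0.0699  0.3154] F [-1.2 -1.3 -3.4] open 0.0108
```

View pics/c6.png

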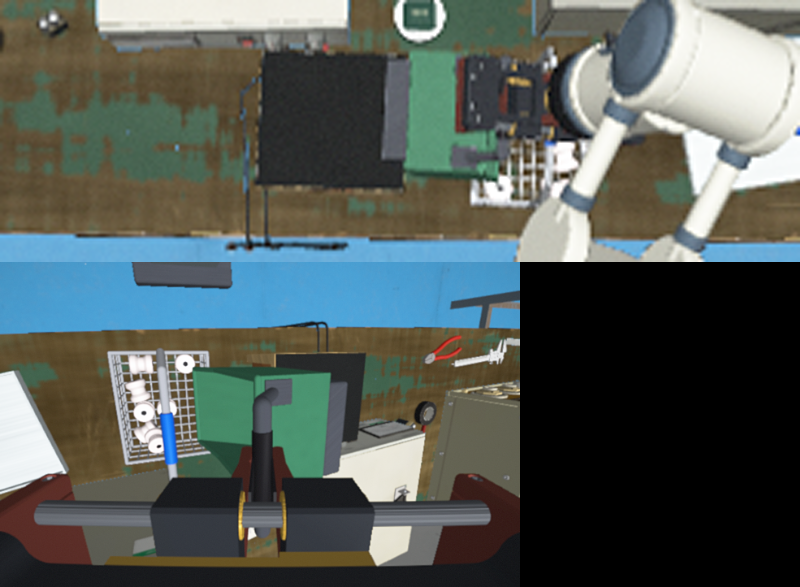

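The tub is at 84° with its front edge still on the step, and the basket shows several reels near (145,405). Nothing is lying on the bench, so I'll rock the tub back slowly.

Run:
```python
from h import *
if rock(list(range(81,44,-3)),.035) and rock(range(40,9,-5),.05) and rock([6,3,0,-.5],.03):
    st('end')
```

```text
81 t56.8 [-1.1 -2.9 -4.2] 0.0112
78 t57.4 [-0.4 -3.2 -3.2] 0.0107
75 t58.0 [-0.6 -3.2 -1.9] 0.0108
72 t58.6 [-0.4 -4.4  0.7] 0.0107
69 t59.1 [-0.6 -4.9  3. ] 0.0107
66 t59.7 [-1.2 -3.4  3.1] 0.0111
63 t60.3 [ 0.  -3.4  3.7] 0.0109
60 t60.9 [-0.5 -2.9  3. ] 0.0107
57 t61.4 [ 0.1 -2.2  2.4] 0.0109
54 t62.0 [-0.3 -1.4 -0.1] 0.0107
51 t62.6 [ 0.2 -1.7  0.1] 0.0110
48 t63.2 [ 0.4 -0.7  1.4] 0.0107
45 t63.7 [-0.  -0.5  0.1] 0.0109
40 t64.4 [0.5 1.3 1.1] 0.0107
35 t65.0 [ 0.   1.4 -0.7] 0.0109
30 t65.7 [ 0.8 -0.1 -2.2] 0.0111
25 t66.3 [ 1.  -0.1 -2.1] 0.0108
20 t67.0 [ 0.4  1.  -1.5] 0.0110
15 t67.6 [ 1.4  2.  -2.7] 0.0111
10 t68.2 [ 1.2  2.  -3. ] 0.0109
6 t69.0 [ 1.7  2.5 -3.7] 0.0109
3 t69.7 [ 1.5  1.2 -3.6] 0.0113
0 t70.3 [ 2.5  1.4 -2.6] 0.0114
-0.5 t70.6 [ 1.4 -4.   3.7] 0.0108
end t70.6 grasp [0.5054 0.1999 0.2587] F [ 1.4 -4.   3.7] open 0.0108
```

Run:
```python
from h import *
r.let_go(); g,Q=tubpose(0); A=Q.as_matrix()[:,2]; line(g-A*.12,Q,.1); st('off')
Q=ori(-2.5); go([BK[0],BK[1],.345],Q); st(); snap('top','top7.png'); snap('wrist','w9.png')
a=cv2.resize(cv2.imread('pics/top7.png')[190:275,190:450],(800,262),interpolation=cv2.INTER_CUBIC)
b=cv2.resize(cv2.imread('pics/w9.png')[50:270,40:640],(800,293))
cv2.imwrite('pics/c7.png',np.vstack([a,b]))
```

```text
off t73.2 grasp [0.507  0.2406 0.3709] F [-0.6  0.2 -0.1] open 0.0881
 t74.5 grasp [ 0.4927 -0.1233  0.345 ] F [-0.6  0.5 -0.4] open 0.0879
```

View pics/c7.png

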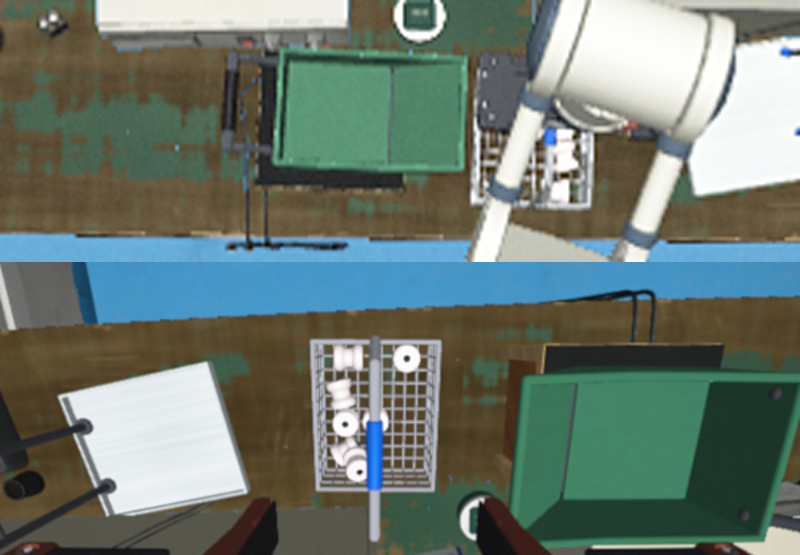

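All seven reels are in the basket, at (348,357), (407,358), (341,393), (345,424), (375,420), (345,452) and (357,468). The tub is empty and upright in its old place. Now I'll hang the basket.

Run:
```python
from h import *
Q=ori(-2.5); P=np.array([.493,-.124,.214]); line(P,Q,.12); r.grab(60); st('grip')
line(P+[0,0,.025],Q,.05); st('lift')
SE=np.array([.520,-.384,.256]); t=np.radians(8.2); xs=np.array([np.sin(t),-np.cos(t),0]); Q2=ori(8.2)
pre=SE-.10*xs; pre[2]=.24; line(pre,Q2,.08); s=st('pre'); r.wait(.2)
snap('wrist','w10.png')
```

```text
grip t77.1 grasp [ 0.493  -0.1244  0.214 ] F [-0.6 -2.2  0.2] open 0.0108
lift t77.7 grasp [ 0.493 -0.124  0.239] F [-0.3 -0.  -6.8] open 0.0106
pre t79.9 grasp [ 0.5058 -0.2847  0.2401] F [ 0.4 -0.  -6.3] open 0.0103
```

View pics/w10.png

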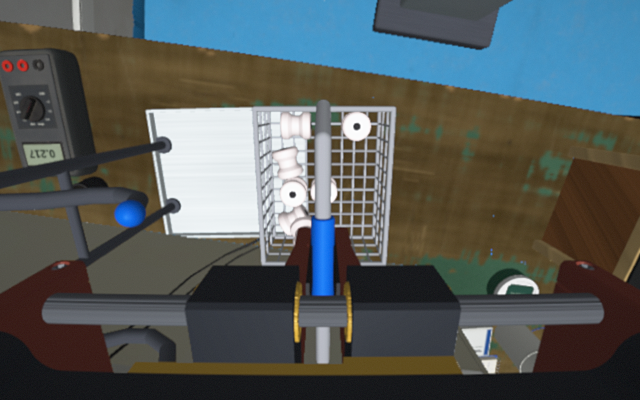

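The basket is held square to the pan, and a blue hook tip is visible at (130,213). I'll check the tip, then do the hanging motion.

Run:
```python
from h import *
s=load('wrist'); t=np.radians(8.2); xs=np.array([np.sin(t),-np.cos(t),0]); ys=np.array([np.cos(t),np.sin(t),0])
SE=np.array([.520,-.384,.256]); Q2=ori(8.2)
tip=onz(s,(130,213),.275); print('tip',tip.round(4),'seat from tip',(tip+.029*xs+.040*ys).round(4))
pre=SE-.10*xs; pre[2]=.308; line(pre,Q2,.08); st('up')
g=SE.copy(); g[2]=.308; line(g,Q2,.06); st('over')
for z in(.285,.270,.264,.260,.258,.256,.254):
    g[2]=z; line(g,Q2,.04); s=st('z%.3f'%z)
    if s['contact_force'][2]>-1.5: break
snap('scene','sc2.png'); snap('top','top8.png')
```

```text
tip [ 0.4785 -0.3636  0.275 ] seat from tip [ 0.5222 -0.3866  0.275 ]
up t81.1 grasp [ 0.5057 -0.2849  0.3071] F [-0.8  0.4 -6.3] open 0.0108
over t82.9 grasp [ 0.52   -0.3837  0.3081] F [-0.3 -0.7 -6.5] open 0.0106
z0.285 t83.7 grasp [ 0.52   -0.384   0.2851] F [-0.9 -0.1 -5. ] open 0.0106
z0.270 t84.2 grasp [ 0.5199 -0.3839  0.2696] F [ 1.  -0.7 -6.3] open 0.0108
z0.264 t84.5 grasp [ 0.5199 -0.3839  0.2635] F [-0.4  0.5 -6.6] open 0.0109
z0.260 t84.7 grasp [ 0.52   -0.3839  0.2595] F [-0.3 -0.9 -6.3] open 0.0110
z0.258 t85.0 grasp [ 0.52   -0.384   0.2579] F [-0.1 -0.3 -6.5] open 0.0105
z0.256 t85.2 grasp [ 0.52   -0.384   0.2558] F [-0.1  0.9 -6.7] open 0.0108
z0.254 t85.5 grasp [ 0.5201 -0.3841  0.2546] F [-0.2 -0.2 -3.3] open 0.0108
```

Run:
```python
from h import *
Q2=ori(8.2); line([.520,-.384,.2528],Q2,.03); st()
s=snap('scene'); b=cv2.resize(s['frame'][70:180,225:385,::-1],(800,550),interpolation=cv2.INTER_CUBIC); cv2.imwrite('pics/sc3.png',b)
```

```text
t85.8 grasp [ 0.5201 -0.3841  0.2544] F [-1.6  0.1  3.9] open 0.0109
```

View pics/sc3.png

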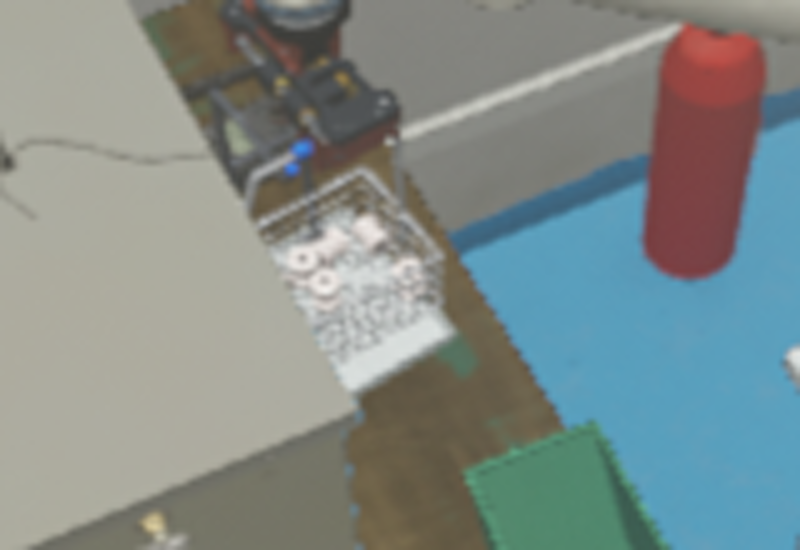

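The bar is behind the blue tips (300,150), and Fz went from −6.5 to +3.9 N, so the hooks carry the basket. I'll release, go up and check.

Run:
```python
from h import *
Q2=ori(8.2); r.let_go(); st('open'); line([.520,-.384,.40],Q2,.08); st('up')
r.wait(1); snap('wrist','w11.png')
go([.45,-.20,.47],ori(8.2)); r.wait(1); s=snap('top','top9.png')
a=cv2.resize(cv2.imread('pics/w11.png')[40:270],(700,252)); b=cv2.resize(cv2.imread('pics/top9.png')[150:280,190:530],(760,290),interpolation=cv2.INTER_CUBIC)
cv2.imwrite('pics/c9.png',np.vstack([np.pad(a,((0,0),(0,60),(0,0))),b]))
```

```text
open t87.1 grasp [ 0.52   -0.384   0.2528] F [-0.2 -0.5 -0.3] open 0.0876
up t89.1 grasp [ 0.52   -0.384   0.3995] F [-0.4 -0.5 -0.1] open 0.0882
```

View pics/c9.png

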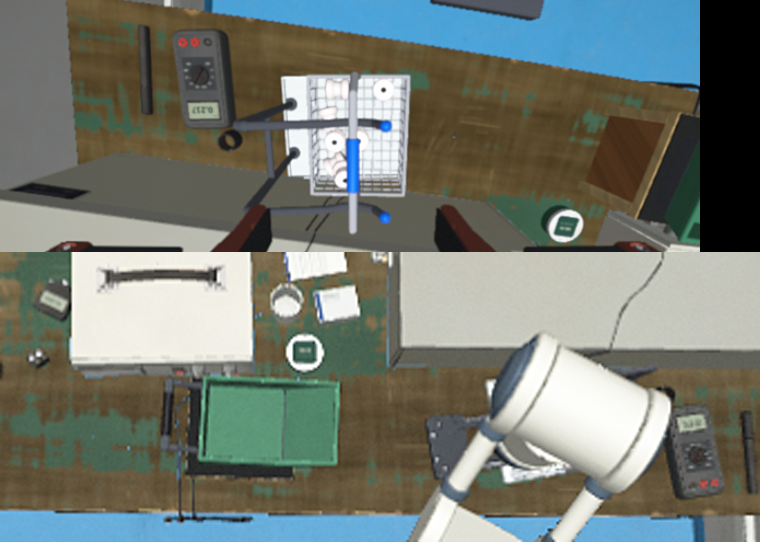

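The bar lies on both hooks behind the blue tips at (387,126) and (385,217), with the basket level and the reels inside. The tub is upright and empty, and the bystanders are where they were.

Run:
```python
from h import *
st(); r.hand_in()
```

```text
t92.1 grasp [ 0.45 -0.2   0.47] F [-0.6  0.5 -0.4] open 0.0878
the job is handed in; nothing more can be done
```

I've handed the job in at about 92 s of the 210 s. The hand-in gives no verdict.

**What I did:**
1. I stood the basket under the tub's pouring lip.
2. I put both loose reels into the basket.
3. I rocked the tub by its bar to 84° and set it back upright on the step. It poured out all five of its reels. Force readings at each step stayed below about 8 N, and the grip never slackened.
4. I hung the basket on both hooks of the drip stand.

**Last checks:**
- **Reels:** after the pour I counted all seven in the basket. In the last picture some are hidden behind the handle and hooks, so I did not count all seven again there.
- **Basket:** the handle bar lies on both hooks behind their tips and the basket looks level. The weight on the gripper went to zero before I backed off.
- **Tub:** it stands upright and empty in its old place, judged by eye from the top view.
- **Bystanders:** the tape, carton and tin looked unmoved. I did not measure their shift in millimetres.

No check failed. Only one disagreed: the hook seat worked out from the close view lay about 3 mm from the position I used, well inside the tolerance. I viewed 12 pictures.

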